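Tip the baked rolls into the bread basket

TASK

Pick up the steel baking tray by its handle, carry it level over to the slatted wooden bread basket and tip all three bread rolls out over its open edge into the basket, from low down so that they do not fall far. Then set the empty tray down gently and flat in the middle of the cork mat and let go. Leave the glass tumbler and the amber bowl where they stand.

Things in the scene. Friction and masses are not known exactly. Their poses are not given: they have to be found in the camera images.
- tray_handle (a point): Centre of the wooden handle of the loose steel baking tray (0.32 kg). The handle is a level bar 86 mm long (along x), 24 mm wide (y), 26 mm high (z), its centre 45 mm above the tray's underside; grip it across its width, from above. Axes, the same for all tray points: x from the handle towards the open edge, y to the tray's left, z up off its floor.
- tray_mid (a point): Middle of the underside of the tray's floor, 129 mm ahead of (+x) and 45 mm below the handle's centre. The floor is 160 mm square, 3 mm thick, with 30 mm high lips on the left, right and handle sides (there a 60 mm wide, 60 mm high bracket bears the handle) and none opposite the handle. It is smooth: rolls start to slide at about 16 to 23 degrees of tilt.
- tray_edge (a point): Middle of the tray's open edge, half-way up the floor's thickness: 209 mm ahead of the handle's centre and 43.5 mm below it; axes as for the handle.
- roll0_center (a point): Centre of bread roll 1 of 3, a crusty, rigid, round, flat-bottomed roll 64 mm in diameter, 42 mm high, about 60 g; this point lies on its axis, 20 mm above its underside; z is the roll's axis. It starts standing on the tray, clear of the open edge.
- roll1_center (a point): Centre of bread roll 2 of 3, a crusty, rigid, round, flat-bottomed roll 64 mm in diameter, 42 mm high, about 60 g; this point lies on its axis, 20 mm above its underside; z is the roll's axis. It starts standing on the tray, clear of the open edge.
- roll2_center (a point): Centre of bread roll 3 of 3, a crusty, rigid, round, flat-bottomed roll 64 mm in diameter, 42 mm high, about 60 g; this point lies on its axis, 20 mm above its underside; z is the roll's axis. It starts standing on the tray, clear of the open edge.
- basket: Loose open-topped slatted wooden bread basket, 200 mm (x) by 240 mm (y), 85 mm high, walls 6 mm thick, 0.8 kg. Origin: centre of its underside; z up. Its long sides run along y.
- mat_top (a point): Centre of the top face of the fixed flat rectangular cork mat, 220 mm (x) by 200 mm (y), 15 mm thick, lying on the worktop; z up.
- tumbler: Bystander: glass tumbler, 66 mm in diameter, 85 mm high, standing; origin at the centre of its underside.
- bowl: Bystander: amber glass bowl, 100 mm in diameter, 45 mm high; origin at the centre of its underside.
Mind the look-alikes: they are no part of the job. Leave any blue or pink look-alike of the part that bears roll2_center alone.

How it is judged:
By the outcome, as a careful person would: the job done as asked, in the order asked, and still so for the second after the job is handed in, with the robot touching nothing.
It also fails if it takes over 62 s, if anything falls off the work surface, if the arm or the gripper's body presses on something with over 40 N, if the wrist force passes 120 N, or if a joint passes its speed limit or range.

ROBOT

A 6-joint arm with a two-finger parallel gripper is mounted at the origin on the work surface. World frame = base frame: x ahead of the robot, y to its left, z up, the work surface at z = 0. Lengths are in m, angles in rad, forces in N, time in s.
With the tool pointing down it reaches from about 0.375 to 0.9 m from the base axis. Payload 3.1 kg.
Tool frame: the origin (TCP) lies midway between the tips of the shut fingers; the grasp point (between the pads) lies 19 mm behind it; z points along the fingers, y is the line along which they close (so a half turn about z gives the same grasp; the last joint's range is limited). The gripper opens to 85 mm and grips with 20 to 120 N. Pads are 22 mm wide; open, the fingers measure 114 mm over their backs; the gripper's body (76 mm by 85 mm) begins 54 mm behind the grasp point. The pads swing forward as they close: fully open they stand 13 mm farther back than shut.
Start: joints at [-1.333, 0.527, 1.433, -0, 1.181, -0.178], TCP at [0.253, -0.571, 0.231] pointing down, gripper open.
Joint ranges: [-3.08, 3.08], [-0.75, 2.2], [0.22, 2.44], [-1.43, 4.57], [0, 2.65], [-2.85, 2.85]. Speed limits (rad/s): [2.79, 2.79, 3.14, 3.14, 3.14, 3.14].

INTERFACE

Orientations are given as a unit quaternion [x, y, z, w].
In Python, from station import manip gives the robot as it stands.
- The arm moves only by the tool step_arm, never from a script. Its argument "targets" is text: rows parted by semicolons, each of 4 numbers parted by spaces: the shift along the tool's x, y, z in mm, then the turn about the tool's z in degrees. A call has 1 to 12 rows; each row is the pose to reach, as a shift and turn from the pose commanded when the call began, along the tool's axes at that moment; what a row does not reach only later rows make up. A row lasts 1/10 s, in which the tool goes at most 50 mm and 8.59 degrees, less where a joint would pass 70% of its speed; a pose out of reach is approached as far as the arm can. A call with a gripper value outside its range is refused whole. "gripper" is the closure, from 0 (fully open) to 1 (shut), set as the call begins (left out, the last holds). The fingers move at their own pace and stop on an object; "squeeze" is the grip in N (left out, the last holds). Time passes only in rows, so rows that repeat a pose let the fingers close. It gives the time, the measured TCP pose, the force, the opening and the grip force at its end, in the units of the state.
- manip.sense(): the state, without advancing time (a new reading comes with each control period).
- manip.snapshot(name): name is "scene" or "side" or "wrist"; returns the picture (420x560x3 uint8, red, green, blue); there is no depth.
- manip.get_calibration(name): a dict with "fov_y" (degrees; the focal length in pixels is half the picture's height over the tangent of half this angle, whatever the lens; pixels are square), "cx", "cy" (the principal point, pixels), "extrinsics" (4x4, takes a point from camera to world coordinates); the wrist camera has in their place "tool_from_camera" (4x4, takes a point from camera to tool coordinates, whose origin is the TCP and whose axes are the flange's). Camera axes: x right, y down, z forward; pixel columns grow to the right and rows downward; lengths in m; the calibration is good to about 2 mm. A picture is of the moment at which its call begins: read the wrist's pose just before it. get_calibration takes no time and is no camera call.
- manip.sign_off(): hands the job in; it is judged then, once.
Trained networks look in the newest picture that a camera, given by its name, has taken for a name from the list of things; names that differ only in an ending like _2 or _b are one class to them, and where a whole thing is asked for, a point or a joint stands for the part that bears it (a point fixed in the world has none). Each returns a list of dicts, best first, with "p" (0 to 1); they miss things now and then, are a little off and sometimes report something else, mostly with a low value. They report only what shows in the picture. A call takes as long as a camera call. They do not tell look-alikes from the thing itself.
- manip.recognise(camera, query): "position" ([column, row] in pixels, amid what is visible of it).
- manip.masks_of(camera, query): "pixels" (420x560 bool, what is visible of it) and "position" ([column, row] in pixels, amid what is visible of it).
- manip.mark_of(camera, query): "position" ([column, row] in pixels: a listed point, or the origin of a listed thing).
The state is a dict: "t": time; "q": joint angles; "qd": joint speeds; "tau": joint torques, N m; "tcp_pos": TCP position; "tool_rot": TCP orientation; "force": force on the tool from outside, world axes, zero at the start; "ft_torque": the same for the moment, N m; "finger_gap": opening from 0.0 (shut) to 1.0 (fully open); "gripper_force": force on a finger pad.
Only numpy, scipy, OpenCV 4.12 (cv2) and the standard library are available. Lean on these libraries where they do the work, as an engineer would, in place of code of your own. Each camera call takes 0.05 s, during which the arm holds its last target. There are 200 camera calls.

## Working session

There is one attempt and no reset: what is moved stays moved. The work goes in short steps, Python scripts to look and compute and a tool call to move; the robot and the scene stay as the last step left them, time stands still between calls to the robot, and variables do not carry over. Pictures are saved under pics/ and viewed, at most 10 in all, crops included, and the job is handed in when it is done.

Besides the shell and the picture viewer there is one more tool, called after "Call:" by a JSON object that holds its "fn" and its "kwargs". step_arm: Moves the arm, as the interface text tells. Its arguments: {"type":"object","properties":{"targets":{"type":"string"},"gripper":{"type":"number"},"squeeze":{"type":"number"}},"required":["targets"]}

```bash
mkdir -p pics; ls
cat > h.py <<'E'
import numpy as np, cv2
from station import manip
from scipy.spatial.transform import Rotation as R
def cam(n,s=None):
    c=manip.get_calibration(n)
    f=210/np.tan(np.radians(c['fov_y'])/2)
    if n=='wrist':
        T=np.eye(4);T[:3,:3]=R.from_quat(s['tool_rot']).as_matrix();T[:3,3]=s['tcp_pos'];E=T@np.array(c['tool_from_camera'])
    else: E=np.array(c['extrinsics'])
    return f,c['cx'],c['cy'],E
def ray(C,p):
    f,cx,cy,E=C;d=E[:3,:3]@np.array([(p[0]-cx)/f,(p[1]-cy)/f,1]);return E[:3,3],d/np.linalg.norm(d)
def tri(rs):
    A=0;b=0
    for o,d in rs:
        M=np.eye(3)-np.outer(d,d);A=A+M;b=b+M@o
    x=np.linalg.solve(A,b);return x,max(np.linalg.norm((np.eye(3)-np.outer(d,d))@(x-o)) for o,d in rs)
def atz(r,z): o,d=r;return o+d*(z-o[2])/d[2]
def proj(C,X):
    f,cx,cy,E=C;q=E[:3,:3].T@(np.array(X)-E[:3,3]);return [cx+f*q[0]/q[2],cy+f*q[1]/q[2]]
E
python3 - <<'E'
from h import *
print(manip.get_calibration('scene'),manip.get_calibration('wrist'))
s=manip.sense();print(s)
ims={}
C={n:cam(n,s) for n in('scene','side','wrist')}
for n in C:
    im=manip.snapshot(n); cv2.imwrite(f'pics/{n}0.png',im[:,:,::-1])
Q=['tray_handle','tray_mid','tray_edge','roll0_center','basket','mat_top','tumbler','bowl']
for q in Q:
    D={n:manip.mark_of(n,q) for n in('scene','side')}
    for n in D: print(q,n,[(round(d['p'],2),np.round(d['position']).tolist()) for d in D[n][:5]])
    for a in D['scene'][:4]:
        for b in D['side'][:4]:
            x,e=tri([ray(C['scene'],a['position']),ray(C['side'],b['position'])])
            if e<.008: print('   ',np.round(x,3),round(e,4))
E
```

```text
pics
{'fov_y': 50.66350746267888, 'cx': 273.55649117210737, 'cy': 212.29202304819498, 'extrinsics': array([[ 0.85926033,  0.28255538, -0.42642015,  1.1000136 ],
       [ 0.51139679, -0.45486945,  0.72908649, -0.83739359],
       [ 0.01204181, -0.84454499, -0.53534919,  0.66483218],
       [ 0.        ,  0.        ,  0.        ,  1.        ]])} {'fov_y': 66.26482757792206, 'cx': 284.3314011083481, 'cy': 207.60833789860737, 'tool_from_camera': array([[ 7.56960864e-04, -9.56045859e-01, -2.93216205e-01,
         7.59817324e-02],
       [ 9.99999529e-01,  9.01663570e-04, -3.58340405e-04,
         6.92534131e-04],
       [ 6.06972230e-04, -2.93215796e-01,  9.56046091e-01,
        -1.42319357e-01],
       [ 0.00000000e+00,  0.00000000e+00,  0.00000000e+00,
         1.00000000e+00]])}
{'t': 0.0, 'q': array([-1.33248630e+00,  5.28474614e-01,  1.43386256e+00,  2.64095166e-06,
        1.18141407e+00, -1.78516102e-01]), 'qd': array([-0.00066887, -0.00070283,  0.00046607,  0.00029593,  0.00126019,
       -0.00172038]), 'tau': array([-1.60783533e-03, -4.42356598e+01, -1.78025025e+01, -1.62680817e-
[... 642 characters left out ...]
.004] 0.0076
tray_edge scene [(0.9, [308.0, 240.0])]
tray_edge side [(0.74, [247.0, 205.0])]
    [ 0.714 -0.003  0.004] 0.0004
roll0_center scene [(0.75, [258.0, 229.0])]
roll0_center side [(0.76, [288.0, 202.0])]
    [ 0.606 -0.062  0.031] 0.002
basket scene [(0.79, [205.0, 305.0]), (0.28, [275.0, 230.0])]
basket side [(0.55, [330.0, 170.0])]
    [ 0.635 -0.322  0.002] 0.0003
mat_top scene [(0.63, [316.0, 176.0])]
mat_top side [(0.63, [197.0, 284.0])]
    [0.587 0.308 0.013] 0.0012
tumbler scene [(0.87, [348.0, 219.0])]
tumbler side [(0.72, [196.0, 224.0])]
    [0.763 0.146 0.001] 0.0016
bowl scene [(0.59, [298.0, 285.0])]
bowl side [(0.98, [267.0, 176.0])]
    [ 0.772 -0.164  0.001] 0.0003
```

```bash
python3 -c "
import cv2,numpy as np
a=[cv2.imread(f'pics/{n}0.png') for n in('scene','side')]
for n,i in zip('ab',a): cv2.imwrite(f'pics/{n}1.png',cv2.resize(i,(800,600),interpolation=cv2.INTER_CUBIC))"
```

```text
(no output)
```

View pics/a1.png

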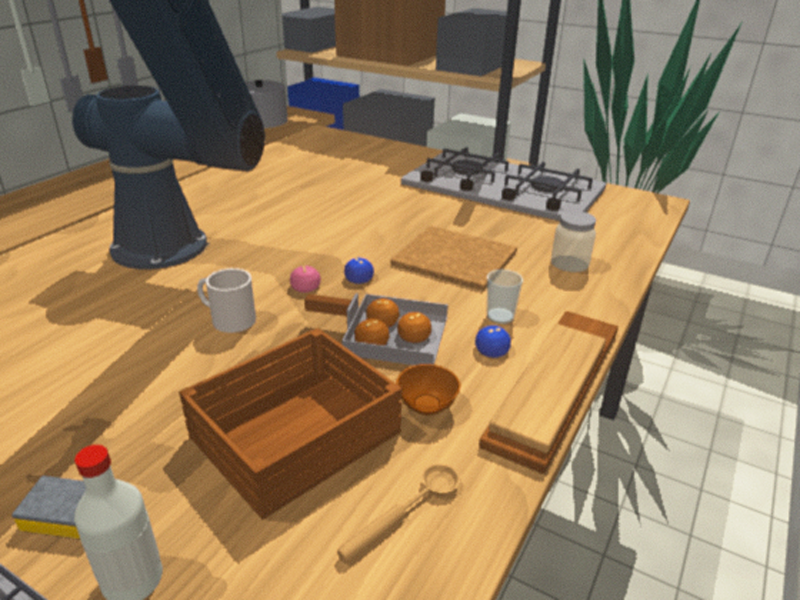

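View pics/b1.png

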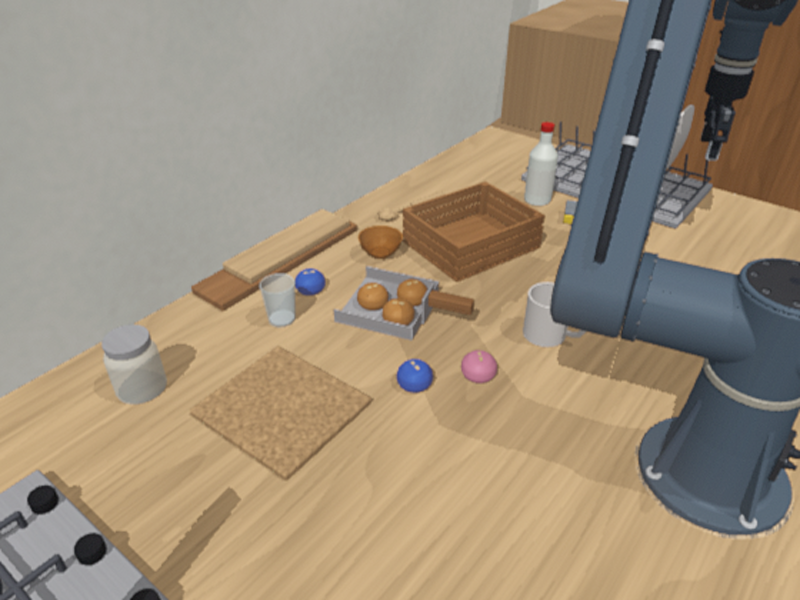

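Run:
```python
from h import *
a=lambda n,l,z:np.array([atz(ray(cam(n),np.array(p)*.7),z)[:2] for p in l])
for nm,z,sc,si in [('basket',.085,[(184,400),(318,335),(400,393),(265,478)],[(403,220),(485,185),(543,218),(460,262)]),
 ('mat',.015,[(433,229),(516,252),(485,285),(392,262)],[(281,348),(371,400),(288,476),(192,412)]),
 ('mug',.0,[(232,328)],[(548,342)]),('mugtop',.09,[(230,278)],[(548,293)])]:
  for n,l in(('scene',sc),('side',si)):
    A=a(n,l,z);print(nm,n,A.mean(0).round(3),A.round(3).tolist(),[round(float(np.degrees(np.arctan2(*(A[i]-A[i-1])[::-1]))),1) for i in range(len(A))])
s=manip.sense();Rm=R.from_quat(s['tool_rot']).as_matrix();print(Rm.round(3))
# target: tcp above handle by .12+...
H=np.array([.509,-.058,.045]);yaw=np.degrees(np.arctan2(.058,.205));print(yaw)
print('shift mm',1e3*Rm.T@(H+[0,0,.17]-s['tcp_pos']), 'tool x yaw',np.degrees(np.arctan2(Rm[1,0],Rm[0,0])))
```

```text
basket scene [ 0.648 -0.325] [[0.524, -0.41], [0.588, -0.189], [0.769, -0.242], [0.709, -0.46]] [165.0, 73.8, -16.4, -105.3]
basket side [ 0.613 -0.287] [[0.731, -0.191], [0.682, -0.441], [0.499, -0.386], [0.542, -0.131]] [-17.6, -101.1, 163.2, 80.4]
mat scene [0.604 0.288] [[0.5, 0.381], [0.709, 0.375], [0.708, 0.207], [0.5, 0.19]] [90.2, -1.5, -90.2, -175.5]
mat side [0.585 0.307] [[0.693, 0.212], [0.481, 0.209], [0.476, 0.4], [0.689, 0.409]] [-89.0, -179.3, 91.5, 2.3]
mug scene [ 0.366 -0.159] [[0.366, -0.159]] [0.0]
mug side [ 0.331 -0.119] [[0.331, -0.119]] [0.0]
mugtop scene [ 0.353 -0.134] [[0.353, -0.134]] [0.0]
mugtop side [ 0.355 -0.139] [[0.355, -0.139]] [0.0]
[[ 0.914  0.405  0.   ]
 [ 0.405 -0.914 -0.   ]
 [ 0.     0.    -1.   ]]
15.797631484453262
shift mm [ 441.90999659 -365.87919469   16.31932944] tool x yaw 23.881863426326905
```

Call:
{"fn": "step_arm", "kwargs": {"targets": "18 -15 -25 0;55 -46 -50 1;92 -76 -60 2;129 -107 -60 3;166 -137 -60 4;203 -168 -60 5;240 -199 -60 6;277 -229 -60 7;314 -260 -60 8;351 -291 -60 8;388 -321 -50 8;410 -340 -50 8", "gripper": 0.25}}

```text
t: 2.15
tcp_pos: [0.4906, -0.0914, 0.2806]
tool_rot: [0.99, 0.139, -0.0, -0.001]
force: [-0.0, -0.3, 0.4]
finger_gap: 0.749
gripper_force: 0.0
```

```bash
cat > look.py <<'E'
from h import *
import sys
def look(qs,tag,save=False):
    for q in qs: pass
    s=manip.sense();C={'wrist':cam('wrist',s)};C.update({n:cam(n) for n in('scene','side')})
    for n in C:
        im=manip.snapshot(n)
        if save: cv2.imwrite(f'pics/{tag}_{n}.png',im[:,:,::-1])
    out={}
    for q in qs:
        rs=[];
        for n in C:
            d=manip.mark_of(n,q)
            if d and d[0]['p']>.4: rs.append((n,ray(C[n],d[0]['position']),d[0]['p']))
        if len(rs)>1:
            x,e=tri([r[1] for r in rs]);out[q]=x
            print(q,x.round(4),round(e,4),[(r[0],round(r[2],2)) for r in rs],[ (r[0],atz(r[1],x[2])[:2].round(3).tolist()) for r in rs])
        else: print(q,len(rs))
    return s,out
def shift(s,X):
    Rm=R.from_quat(s['tool_rot']).as_matrix();return (1e3*Rm.T@(np.array(X)-s['tcp_pos'])).round(1), np.degrees(np.arctan2(Rm[1,0],Rm[0,0])).round(2)
E
python3 - <<'E'
from look import *
s,o=look(['tray_handle','tray_edge','tray_mid'],'l1',True)
print(s['t'],s['tcp_pos'],s['q'].round(2))
v=o['tray_edge']-o['tray_handle'];print(v,np.degrees(np.arctan2(v[1],v[0])))
print(shift(s,o['tray_handle']))
E
```

```text
tray_handle [ 0.5154 -0.0571  0.0458] 0.0048 [('wrist', 0.71), ('scene', 0.73), ('side', 0.64)] [('wrist', [0.513, -0.057]), ('scene', [0.521, -0.057]), ('side', [0.514, -0.06])]
tray_edge [0.7156 0.0019 0.0042] 0.0043 [('scene', 0.57), ('side', 0.82)] [('scene', [0.713, -0.002]), ('side', [0.72, 0.003])]
tray_mid [ 0.6352 -0.0163  0.004 ] 0.0098 [('wrist', 0.88), ('scene', 0.67), ('side', 0.57)] [('wrist', [0.632, -0.015]), ('scene', [0.631, -0.025]), ('side', [0.646, -0.015])]
2.15 [ 0.49055163 -0.09136004  0.28063974] [-0.41  0.3   1.68  0.    1.17  0.88]
[ 0.20017962  0.05902394 -0.04167265] 16.428410200936423
(array([ 33.5, -25.7, 234.8]), np.float64(16.01))
```

View pics/l1_wrist.png

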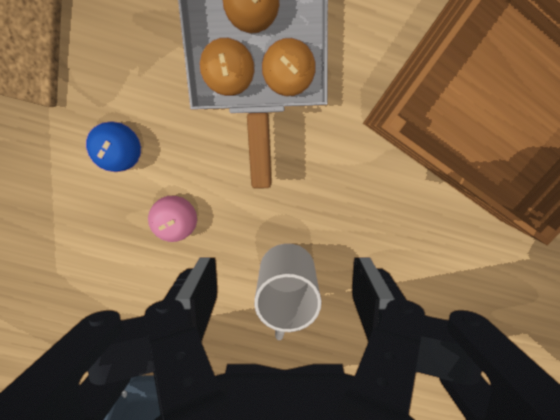

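Run:
```python
from look import *
s=manip.sense();C=cam('wrist',s)
P=[atz(ray(C,p),.058) for p in[(260.5,188),(257.5,112)]];d=P[1]-P[0]
print(P,np.degrees(np.arctan2(d[1],d[0])))
Q=[atz(ray(C,p),.03) for p in[(194,108),(326,104)]];d=Q[0]-Q[1];print(Q,np.degrees(np.arctan2(d[1],d[0]))-90)
for q in('tray_mid','tray_handle'):
  for d in manip.masks_of('wrist',q)[:1]:
    m=d['pixels'].astype(np.uint8);c=max(cv2.findContours(m,0,2)[0],key=cv2.contourArea);r=cv2.minAreaRect(c);b=cv2.boxPoints(r);print(q,b.round().tolist())
    if q=='tray_handle': pass
```

```text
[array([ 0.47089674, -0.07233337,  0.058     ]), array([ 0.55230895, -0.04776145,  0.058     ])] 16.794925174708116
[array([0.53553955, 0.02687973, 0.03      ]), array([ 0.5818847 , -0.12019194,  0.03      ])] 17.490656968529365
tray_mid [[179.0, 0.0], [327.0, 0.0], [327.0, 188.0], [179.0, 188.0]]
tray_handle [[178.0, 0.0], [328.0, 0.0], [328.0, 188.0], [178.0, 188.0]]
```

Call:
{"fn": "step_arm", "kwargs": {"targets": "15 -12 40 -1;29 -24 80 -1;29 -24 130 -1;29 -24 180 -1;29 -24 220 -1;29 -24 245 -1;29 -24 256 -1;29 -24 256 -1"}}

```text
t: 3.65
tcp_pos: [0.5111, -0.0635, 0.0241]
tool_rot: [0.989, 0.147, -0.001, -0.001]
force: [0.1, -0.1, 0.1]
finger_gap: 0.748
gripper_force: 0.0
```

Call:
{"fn": "step_arm", "kwargs": {"targets": "0 0 0 0;0 0 0 0;0 0 0 0;0 0 0 0;0 0 0 0;0 0 0 0", "gripper": 1, "squeeze": 120}}

```text
t: 4.25
tcp_pos: [0.5123, -0.0635, 0.0272]
tool_rot: [0.989, 0.146, 0.001, 0.0]
force: [-1.4, 1.6, 7.4]
finger_gap: 0.265
gripper_force: 114.5
```

Call:
{"fn": "step_arm", "kwargs": {"targets": "0 0 -3 0;0 0 -8 0;0 0 -15 0;0 0 -20 0;0 0 -20 0"}}

```text
t: 4.75
tcp_pos: [0.5119, -0.0637, 0.046]
tool_rot: [0.989, 0.147, 0.0, 0.0]
force: [0.6, 0.7, -5.5]
finger_gap: 0.264
gripper_force: 114.8
```

Run:
```python
from look import *
s,o=look(['tray_handle','tray_edge','tray_mid'],'l2',True)
print(s)
a=[cv2.imread(f'pics/l2_{n}.png') for n in('scene','side')]
cv2.imwrite('pics/l2c.png',np.hstack([cv2.resize(a[0][150:300,180:380],(400,300)),cv2.resize(a[1][130:280,200:400],(400,300))]))
```

```text
tray_handle [ 0.5151 -0.0646  0.0627] 0.0023 [('wrist', 0.72), ('scene', 0.87), ('side', 0.89)] [('wrist', [0.513, -0.063]), ('scene', [0.517, -0.068]), ('side', [0.517, -0.066])]
tray_edge [ 0.7101 -0.0036  0.016 ] 0.0019 [('scene', 0.92), ('side', 0.97)] [('scene', [0.711, -0.002]), ('side', [0.708, -0.004])]
tray_mid [ 0.633  -0.022   0.0104] 0.0027 [('scene', 0.88), ('side', 0.94)] [('scene', [0.635, -0.02]), ('side', [0.63, -0.023])]
{'t': 4.75, 'q': array([-3.40635920e-01,  6.86262804e-01,  1.84531708e+00, -1.72945283e-04,
        6.09041771e-01,  9.35539667e-01]), 'qd': array([-0.00059951,  0.0125158 ,  0.00397161,  0.00151374, -0.00917498,
        0.0011096 ]), 'tau': array([ 8.29579798e-02, -4.37439287e+01, -8.21406305e+00,  2.01750328e-01,
       -3.38641154e-01, -4.99343849e-03]), 'tcp_pos': array([ 0.51187938, -0.0637015 ,  0.04596977]), 'tool_rot': array([9.89158907e-01, 1.46848281e-01, 4.05630356e-04, 2.71333909e-04]), 'force': array([ 0.63028862,  0.71448969, -5.47119258]), 'ft_torque': array([-0.19697568,  0.49547573,  0.01015101]), 'gripper_force': 114.82955769170076, 'finger_gap': 0.2635006373146621}
```

View pics/l2c.png

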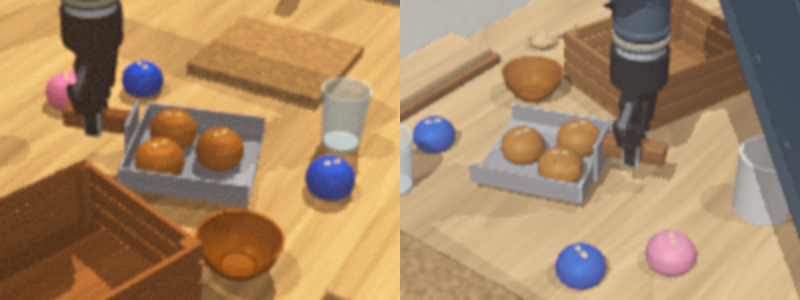

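Call:
{"fn": "step_arm", "kwargs": {"targets": "0 0 -8 0;0 0 -25 0;0 0 -50 0;0 0 -80 0;0 0 -110 0;0 0 -140 0;0 0 -165 0;0 0 -180 0;0 0 -189 0"}}

```text
t: 6.25
tcp_pos: [0.5117, -0.0636, 0.2363]
tool_rot: [0.989, 0.147, 0.001, 0.001]
force: [-0.6, 1.2, -5.8]
finger_gap: 0.267
gripper_force: 115.3
```

Call:
{"fn": "step_arm", "kwargs": {"targets": "-4 7 0 1;-13 21 0 4;-26 42 0 8;-42 67 0 12;-58 93 0 17;-74 120 0 22;-89 144 0 26;-101 163 0 30;-109 176 0 32;-113 182 0 33;-113 182 0 33"}}

```text
t: 7.35
tcp_pos: [0.4558, -0.2709, 0.2337]
tool_rot: [0.99, -0.141, -0.001, -0.001]
force: [0.3, 0.1, -5.0]
finger_gap: 0.262
gripper_force: 116.6
```

Run:
```python
from look import *
s,o=look(['tray_handle','tray_edge','tray_mid','basket'],'l3',True)
print(s['t'],s['tcp_pos'],s['force'],s['ft_torque'],shift(s,[0,0,0])[1])
a=[cv2.imread(f'pics/l3_{n}.png') for n in('scene','side','wrist')]
cv2.imwrite('pics/l3c.png',np.vstack([np.hstack([cv2.resize(a[0][170:370,100:340],(400,333)),cv2.resize(a[1][90:290,200:440],(400,333))])]+[cv2.resize(a[2],(320,240)) if 0 else np.hstack([cv2.resize(a[2],(340,255)),np.zeros((255,460,3),np.uint8)])]))
```

```text
tray_handle [ 0.4584 -0.2702  0.2495] 0.003 [('wrist', 0.7), ('scene', 0.61), ('side', 0.76)] [('wrist', [0.458, -0.271]), ('scene', [0.461, -0.268]), ('side', [0.457, -0.272])]
tray_edge [ 0.6664 -0.3292  0.2047] 0.0008 [('scene', 0.65), ('side', 0.56)] [('scene', [0.666, -0.33]), ('side', [0.667, -0.329])]
tray_mid [ 0.5823 -0.3012  0.2079] 0.0036 [('scene', 0.78), ('side', 0.91)] [('scene', [0.579, -0.302]), ('side', [0.584, -0.298])]
basket [ 0.643  -0.3199  0.0037] 0.0018 [('scene', 0.67), ('side', 0.92)] [('scene', [0.641, -0.321]), ('side', [0.644, -0.319])]
7.35 [ 0.45580859 -0.27088859  0.23366132] [ 0.27458146  0.11553032 -5.03822923] [0.06632834 0.53330508 0.05668057] -16.18
```

View pics/l3c.png

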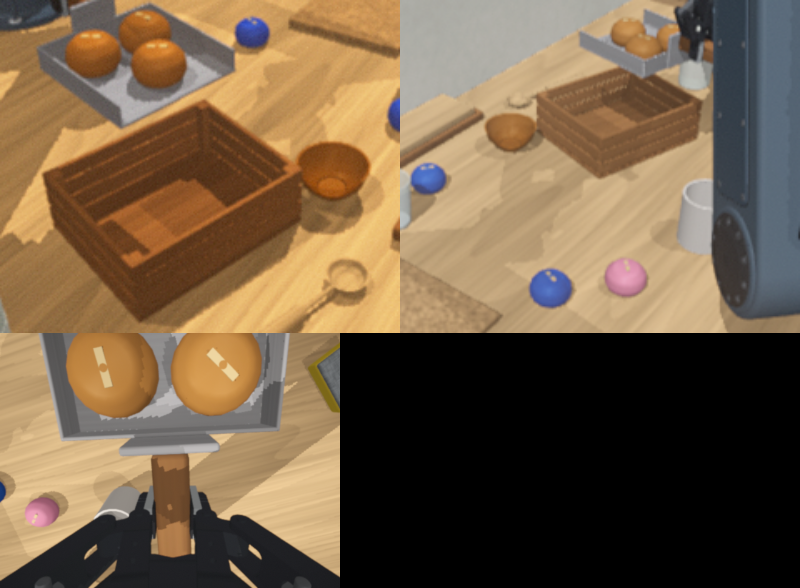

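Call:
{"fn": "step_arm", "kwargs": {"targets": "0 0 6 0;0 0 20 0;0 0 40 0;0 0 62 0;0 0 84 0;0 0 100 0;0 0 109 0;0 0 113 0;0 0 114 0"}}

```text
t: 9.0
tcp_pos: [0.4565, -0.2707, 0.1202]
tool_rot: [0.99, -0.14, 0.0, 0.0]
force: [-0.2, 0.2, -4.9]
finger_gap: 0.265
gripper_force: 116.3
```

Call:
{"fn": "step_arm", "kwargs": {"targets": "0 0 0 0;0 0 0 0;0 0 0 0", "squeeze": 40}}

```text
t: 9.3
tcp_pos: [0.4567, -0.2708, 0.121]
tool_rot: [0.99, -0.14, 0.001, 0.0]
force: [-0.4, -0.2, -5.2]
finger_gap: 0.262
gripper_force: 116.5
```

Run:
```python
from look import *
s,o=look(['tray_handle','tray_edge','tray_mid'],'l4')
print(s['t'],s['tcp_pos'],s['force'],s['ft_torque'],s['gripper_force'])
```

```text
tray_handle [ 0.4574 -0.2709  0.1383] 0.0022 [('wrist', 0.8), ('scene', 0.97), ('side', 0.63)] [('wrist', [0.458, -0.271]), ('scene', [0.459, -0.27]), ('side', [0.456, -0.273])]
tray_edge [ 0.6629 -0.3316  0.091 ] 0.0008 [('scene', 0.71), ('side', 0.64)] [('scene', [0.664, -0.331]), ('side', [0.662, -0.332])]
tray_mid [ 0.5832 -0.2917  0.0938] 0.0008 [('scene', 0.97), ('side', 0.75)] [('scene', [0.584, -0.291]), ('side', [0.583, -0.292])]
9.3 [ 0.45674933 -0.27084492  0.1210445 ] [-0.38853696 -0.15296939 -5.1502545 ] [0.10458164 0.51591012 0.01582285] 116.4950394211337
```

Call:
{"fn": "step_arm", "kwargs": {"targets": "0 0 0 0;0 0 0 0;0 0 0 0", "gripper": 1, "squeeze": 40}}

```text
t: 10.2
tcp_pos: [0.4563, -0.2705, 0.1203]
tool_rot: [0.99, -0.14, -0.0, -0.0]
force: [0.7, -0.5, -4.8]
finger_gap: 0.264
gripper_force: 116.4
```

Call:
{"fn": "step_arm", "kwargs": {"targets": "0 0 0 0;0 0 0 0"}}

```text
t: 10.4
tcp_pos: [0.4563, -0.2705, 0.1203]
tool_rot: [0.99, -0.14, 0.0, -0.0]
force: [0.9, -0.5, -5.3]
finger_gap: 0.258
gripper_force: 116.8
```

Call:
{"fn": "step_arm", "kwargs": {"targets": "0 0 0 0;0 0 0 0", "gripper": 0.85, "squeeze": 40}}

```text
t: 10.6
tcp_pos: [0.4564, -0.2706, 0.1203]
tool_rot: [0.99, -0.14, 0.0, 0.0]
force: [0.3, 0.2, -5.1]
finger_gap: 0.262
gripper_force: 116.4
```

Call:
{"fn": "step_arm", "kwargs": {"targets": "0 0 0 0;0 0 0 0", "gripper": 0.77, "squeeze": 25}}

```text
t: 10.8
tcp_pos: [0.4564, -0.2705, 0.1203]
tool_rot: [0.99, -0.14, 0.0, 0.0]
force: [-0.2, -0.1, -5.9]
finger_gap: 0.264
gripper_force: 116.4
```

Call:
{"fn": "step_arm", "kwargs": {"targets": "-5 0 2 0;-9 0 4 0;-10 0 5 0;-10 0 5 0"}}

```text
t: 11.2
tcp_pos: [0.4462, -0.2675, 0.115]
tool_rot: [0.99, -0.14, -0.0, -0.0]
force: [0.1, 1.1, -5.0]
finger_gap: 0.263
gripper_force: 116.5
```

Call:
{"fn": "step_arm", "kwargs": {"targets": "0 0 1 0;0 0 2 0;0 0 2 0"}}

```text
t: 11.5
tcp_pos: [0.447, -0.268, 0.1134]
tool_rot: [0.99, -0.14, 0.0, 0.0]
force: [-0.4, 0.3, -3.4]
finger_gap: 0.262
gripper_force: 116.6
```

Contact with the rim begins; a little lower to rest it.

Call:
{"fn": "step_arm", "kwargs": {"targets": "0 0 0.5 0;0 0 1 0"}}

```text
t: 11.7
tcp_pos: [0.4468, -0.2679, 0.1127]
tool_rot: [0.99, -0.14, 0.0, 0.0]
force: [-1.9, 0.3, -0.2]
finger_gap: 0.263
gripper_force: 117.1
```

Run:
```python
from look import *
s=manip.sense();print(s['t'],s['tcp_pos'],s['force'],s['ft_torque'],s['finger_gap'])
```

```text
11.7 [ 0.44683159 -0.26791356  0.11269046] [-1.86132596  0.33369907 -0.15672438] [ 0.02185837  0.50233419 -0.07767575] 0.26309649578034816
```

Call:
{"fn": "step_arm", "kwargs": {"targets": "0 0 0 0", "gripper": 0.735, "squeeze": 20}}

```text
t: 11.8
tcp_pos: [0.4469, -0.268, 0.1127]
tool_rot: [0.99, -0.14, 0.0, 0.0]
force: [-1.2, 1.0, -0.8]
finger_gap: 0.268
gripper_force: 87.0
```

Call:
{"fn": "step_arm", "kwargs": {"targets": "0 0 0 0", "gripper": 0.74, "squeeze": 20}}

```text
t: 11.9
tcp_pos: [0.4469, -0.268, 0.1127]
tool_rot: [0.99, -0.14, 0.0, 0.0]
force: [-1.6, -1.3, 0.1]
finger_gap: 0.264
gripper_force: 87.1
```

Call:
{"fn": "step_arm", "kwargs": {"targets": "0 0 0 0", "gripper": 0.732, "squeeze": 20}}

```text
t: 12.0
tcp_pos: [0.4469, -0.2681, 0.1126]
tool_rot: [0.99, -0.14, 0.0, 0.0]
force: [-2.7, 0.4, 0.3]
finger_gap: 0.269
gripper_force: 75.4
```

Call:
{"fn": "step_arm", "kwargs": {"targets": "0 0 0 0", "gripper": 0.729, "squeeze": 20}}

```text
t: 12.1
tcp_pos: [0.447, -0.2681, 0.1125]
tool_rot: [0.99, -0.14, 0.0, 0.0]
force: [-2.4, -0.7, 0.5]
finger_gap: 0.27
gripper_force: 64.4
```

Call:
{"fn": "step_arm", "kwargs": {"targets": "0 0 0 0;0 0 -3 0;0 0 -6 0", "gripper": 0.721, "squeeze": 20}}

```text
t: 12.4
tcp_pos: [0.4477, -0.2681, 0.1186]
tool_rot: [0.99, -0.14, 0.001, 0.0]
force: [1.7, -0.3, -1.2]
finger_gap: 0.282
gripper_force: 7.4
```

Run:
```python
from look import *
s,o=look(['tray_handle','tray_edge'],'l5')
print(s['t'],s['tcp_pos'],s['force'],s['ft_torque'],s['gripper_force'])
```

```text
tray_handle [ 0.4495 -0.2682  0.1354] 0.0048 [('wrist', 0.93), ('scene', 0.58), ('side', 0.55)] [('wrist', [0.45, -0.268]), ('scene', [0.455, -0.268]), ('side', [0.447, -0.274])]
tray_edge [ 0.6443 -0.3298  0.0883] 0.0018 [('scene', 0.83), ('side', 0.75)] [('scene', [0.643, -0.331]), ('side', [0.646, -0.328])]
12.4 [ 0.44767355 -0.26811326  0.11858341] [ 1.72487982 -0.28646628 -1.17024825] [ 0.03628866 -0.23621553  0.00244752] 7.448688894510269
```

Call:
{"fn": "step_arm", "kwargs": {"targets": "0 0 0 0;0 0 0 0", "gripper": 0.75, "squeeze": 25}}

```text
t: 13.05
tcp_pos: [0.4472, -0.2682, 0.1185]
tool_rot: [0.99, -0.14, 0.001, 0.0]
force: [3.3, -0.5, 0.9]
finger_gap: 0.279
gripper_force: 26.1
```

Call:
{"fn": "step_arm", "kwargs": {"targets": "1 0 -4 0;2 0 -8 0;4 0 -12 0;5 0 -16 0;5 0 -16 0"}}

```text
t: 13.55
tcp_pos: [0.4515, -0.269, 0.1347]
tool_rot: [0.99, -0.14, -0.0, -0.0]
force: [0.4, -0.2, -1.2]
finger_gap: 0.276
gripper_force: 25.8
```

Run:
```python
from look import *
s,o=look(['tray_handle','tray_edge','tray_mid'],'l6')
print(s['t'],s['tcp_pos'],s['force'],s['ft_torque'],s['gripper_force'])
v=o['tray_edge']-o['tray_handle'];print(np.degrees(np.arctan2(-v[2],np.hypot(v[0],v[1])))-11.76)
```

```text
tray_handle [ 0.4564 -0.272   0.1512] 0.0048 [('wrist', 0.9), ('scene', 0.89), ('side', 0.69)] [('wrist', [0.453, -0.268]), ('scene', [0.462, -0.279]), ('side', [0.459, -0.276])]
tray_edge [ 0.6339 -0.3307  0.0667] 0.0037 [('scene', 0.58), ('side', 0.56)] [('scene', [0.637, -0.329]), ('side', [0.631, -0.334])]
tray_mid [ 0.5618 -0.3015  0.0815] 0.0045 [('scene', 0.84), ('side', 0.63)] [('scene', [0.557, -0.303]), ('side', [0.565, -0.298])]
13.55 [ 0.45147432 -0.26902946  0.13474111] [ 0.37655405 -0.23006549 -1.18308498] [0.11979007 0.06158005 0.04730463] 25.792415142059326
12.554855772317763
```

Call:
{"fn": "step_arm", "kwargs": {"targets": "1 0 -5 0;2 0 -10 0;3 0 -15 0;4 0 -20 0;5 0 -25 0;6 0 -30 0;7 0 -35 0;8 0 -40 0;8 0 -40 0;8 0 -40 0"}}

```text
t: 15.15
tcp_pos: [0.4592, -0.2714, 0.1745]
tool_rot: [0.99, -0.14, 0.0, 0.0]
force: [0.2, 1.0, -3.0]
finger_gap: 0.274
gripper_force: 26.4
```

Run:
```python
from look import *
s,o=look(['tray_handle','tray_edge','tray_mid'],'l7',True)
print(s['t'],s['tcp_pos'],s['force'],s['ft_torque'],s['gripper_force'])
v=o['tray_edge']-o['tray_handle'];print(np.degrees(np.arctan2(-v[2],np.hypot(v[0],v[1])))-11.76)
a=[cv2.imread(f'pics/l7_{n}.png') for n in('scene','side')]
cv2.imwrite('pics/l7c.png',np.hstack([cv2.resize(a[0][170:370,100:340],(400,333)),cv2.resize(a[1][70:270,200:440],(400,333))]))
```

```text
tray_handle [ 0.4548 -0.2721  0.1885] 0.004 [('wrist', 0.93), ('scene', 0.89), ('side', 0.9)] [('wrist', [0.459, -0.271]), ('scene', [0.451, -0.271]), ('side', [0.453, -0.273])]
tray_edge 1
tray_mid [ 0.5401 -0.2948  0.0888] 0.0028 [('wrist', 0.63), ('scene', 0.65), ('side', 0.75)] [('wrist', [0.541, -0.295]), ('scene', [0.537, -0.295]), ('side', [0.54, -0.292])]
15.15 [ 0.45918441 -0.27138675  0.17449591] [ 0.17535203  0.98231075 -2.98346181] [ 0.0813468   0.21429446 -0.04464602] 26.380329430103302Traceback (most recent call last):
  File "<stdin>", line 4, in <module>
KeyError: 'tray_edge'
```

Run:
```python
import cv2,numpy as np
a=[cv2.imread(f'pics/l7_{n}.png') for n in('scene','side')]
cv2.imwrite('pics/l7d.png',np.hstack([cv2.resize(a[0][170:370,100:340],(400,333)),cv2.resize(a[1][70:270,200:440],(400,333))]))
```

```text
(no output)
```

View pics/l7d.png

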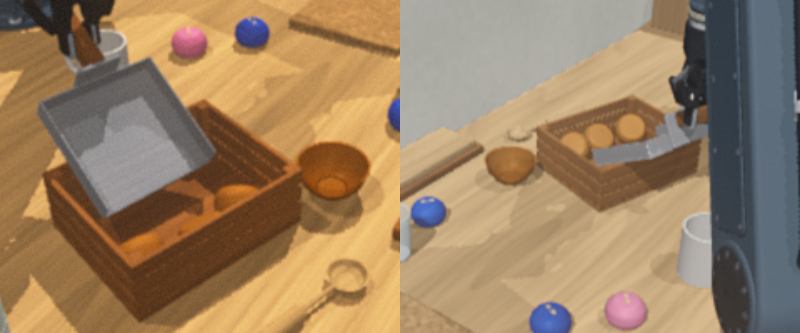

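Call:
{"fn": "step_arm", "kwargs": {"targets": "-1 0 6 0;-2 0 12 0;-4 0 19 0;-5 0 26 0;-7 0 33 0;-8 0 40 0;-10 0 46 0;-12 0 51 0;-13 0 55 0;-13 0 58 0;-13 0 58 0"}}

```text
t: 16.85
tcp_pos: [0.4461, -0.2673, 0.1158]
tool_rot: [0.99, -0.14, -0.001, -0.0]
force: [-1.5, 0.1, 0.3]
finger_gap: 0.276
gripper_force: 26.2
```

Run:
```python
from look import *
s,o=look(['tray_handle','tray_edge','tray_mid'],'l8',True)
print(s['t'],s['tcp_pos'],s['force'],s['ft_torque'],s['gripper_force'])
a=[cv2.imread(f'pics/l8_{n}.png') for n in('scene','side')]
cv2.imwrite('pics/l8c.png',np.hstack([cv2.resize(a[0][170:370,100:340],(400,333)),cv2.resize(a[1][70:270,200:440],(400,333))]))
v=o['tray_edge']-o['tray_handle'];print(np.degrees(np.arctan2(-v[2],np.hypot(v[0],v[1])))-11.76)
```

```text
tray_handle [ 0.4503 -0.2673  0.1352] 0.001 [('wrist', 0.58), ('scene', 0.66), ('side', 0.7)] [('wrist', [0.451, -0.268]), ('scene', [0.45, -0.266]), ('side', [0.45, -0.267])]
tray_edge [ 0.6482 -0.3344  0.0886] 0.0017 [('scene', 0.58), ('side', 0.79)] [('scene', [0.65, -0.334]), ('side', [0.647, -0.336])]
tray_mid [ 0.5689 -0.2987  0.0855] 0.0025 [('scene', 0.86), ('side', 0.59)] [('scene', [0.566, -0.3]), ('side', [0.57, -0.296])]
16.85 [ 0.44612716 -0.26729578  0.11576001] [-1.4703666   0.06220528  0.31561988] [0.10666981 0.21893201 0.02368497] 26.23034566640854
0.8311415098036239
```

View pics/l8c.png

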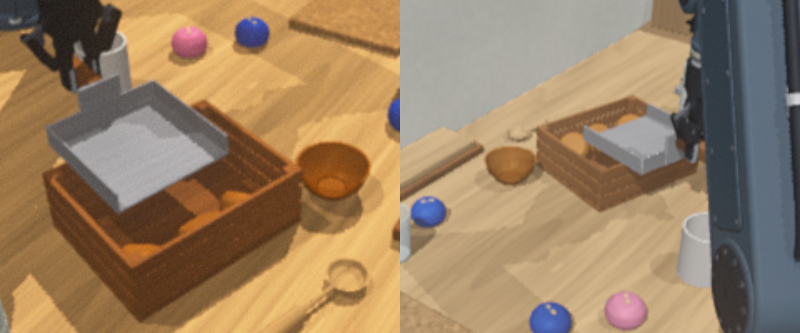

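Call:
{"fn": "step_arm", "kwargs": {"targets": "0 0 0 0;0 0 0 0;0 0 -8 0;0 0 -25 0;0 0 -50 0;0 0 -80 0;0 0 -105 0;0 0 -120 0", "gripper": 1, "squeeze": 110}}

```text
t: 18.25
tcp_pos: [0.4473, -0.2684, 0.239]
tool_rot: [0.99, -0.14, 0.002, 0.001]
force: [0.1, -0.3, -3.8]
finger_gap: 0.26
gripper_force: 107.9
```

Call:
{"fn": "step_arm", "kwargs": {"targets": "-3 -10 0 0;-8 -32 0 -1;-17 -64 0 -2;-28 -106 0 -3;-40 -150 0 -4;-51 -194 0 -5;-63 -238 0 -7;-74 -282 0 -8;-86 -326 0 -10;-98 -370 0 -11;-109 -414 0 -12;-119 -452 0 -13"}}

```text
t: 19.45
tcp_pos: [0.4558, 0.2021, 0.2353]
tool_rot: [1.0, -0.026, -0.001, -0.0]
force: [-0.2, 0.6, -2.7]
finger_gap: 0.263
gripper_force: 108.1
```

Call:
{"fn": "step_arm", "kwargs": {"targets": "-9 -35 0 -1;-17 -65 0 -2;-23 -88 0 -3;-26 -98 0 -3;-27 -102 0 -3;-27 -102 0 -3"}}

```text
t: 20.05
tcp_pos: [0.4359, 0.3025, 0.2358]
tool_rot: [1.0, -0.001, -0.001, 0.0]
force: [0.2, -0.6, -2.3]
finger_gap: 0.264
gripper_force: 108.2
```

Run:
```python
from look import *
s,o=look(['tray_handle','tray_edge','tray_mid','mat_top'],'l9',True)
print(s['t'],s['tcp_pos'],s['force'],s['gripper_force'],shift(s,[0,0,0])[1])
v=o['tray_edge']-o['tray_handle'];print('pitch',np.degrees(np.arctan2(-v[2],np.hypot(v[0],v[1])))-11.76,'yaw',np.degrees(np.arctan2(v[1],v[0])))
a=[cv2.imread(f'pics/l9_{n}.png') for n in('scene','side')]
cv2.imwrite('pics/l9c.png',np.hstack([cv2.resize(a[0][80:280,190:430],(400,333)),cv2.resize(a[1][150:380,100:376],(400,333))]))
```

```text
tray_handle [0.438  0.3032 0.2505] 0.0049 [('wrist', 0.89), ('scene', 0.66), ('side', 0.9)] [('wrist', [0.437, 0.303]), ('scene', [0.442, 0.306]), ('side', [0.434, 0.301])]
tray_edge [0.6436 0.2899 0.2039] 0.0002 [('scene', 0.65), ('side', 0.87)] [('scene', [0.644, 0.29]), ('side', [0.643, 0.29])]
tray_mid [0.5624 0.3043 0.2   ] 0.0026 [('scene', 0.7), ('side', 0.67)] [('scene', [0.562, 0.301]), ('side', [0.565, 0.305])]
mat_top [0.593  0.3105 0.0112] 0.0027 [('scene', 0.9), ('side', 0.94)] [('scene', [0.592, 0.307]), ('side', [0.596, 0.311])]
20.05 [0.43588501 0.30252106 0.23578837] [ 0.24803696 -0.61485298 -2.29953068] 108.16632986068726 -0.11
pitch 0.9753974301699113 yaw -3.6810145522672952
```

View pics/l9c.png

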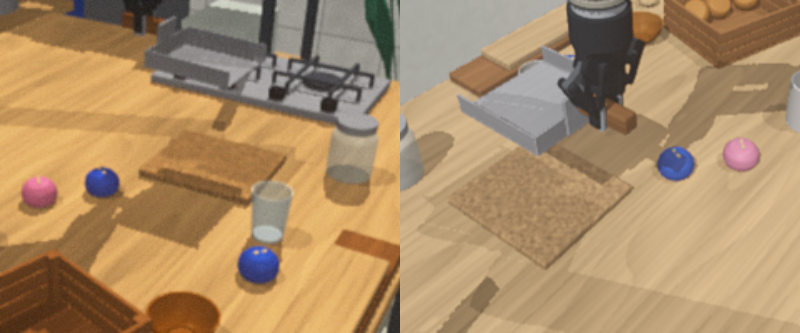

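Call:
{"fn": "step_arm", "kwargs": {"targets": "8 -2 8 -1;17 -4 25 -1;24 -6 50 -2;26 -6 80 -2;26 -6 110 -2;26 -6 138 -2;26 -6 158 -2;26 -6 170 -2;26 -6 176 -2;26 -6 178 -2;26 -6 178 -2"}}

```text
t: 21.9
tcp_pos: [0.4632, 0.3091, 0.0587]
tool_rot: [1.0, 0.017, 0.001, -0.0]
force: [0.7, 0.8, -3.3]
finger_gap: 0.263
gripper_force: 108.2
```

Run:
```python
from look import *
s,o=look(['tray_handle','tray_edge','tray_mid'],'l10')
C={n:cam(n) for n in('scene','side')}
print(s['t'],s['tcp_pos'],s['force'],shift(s,[0,0,0])[1])
v=o['tray_edge']-o['tray_handle'];print('pitch',np.degrees(np.arctan2(-v[2],np.hypot(v[0],v[1])))-11.76,'yaw',np.degrees(np.arctan2(v[1],v[0])))
```

```text
tray_handle [0.4672 0.311  0.0795] 0.0043 [('wrist', 0.9), ('scene', 0.92), ('side', 0.59)] [('wrist', [0.467, 0.31]), ('scene', [0.469, 0.317]), ('side', [0.463, 0.311])]
tray_edge [0.6684 0.3059 0.0272] 0.0034 [('scene', 0.86), ('side', 0.8)] [('scene', [0.667, 0.302]), ('side', [0.672, 0.307])]
tray_mid [0.5828 0.3165 0.0376] 0.0027 [('scene', 0.63), ('side', 0.67)] [('scene', [0.581, 0.314]), ('side', [0.586, 0.317])]
21.9 [0.46317422 0.30905357 0.05874725] [ 0.73738808  0.78587044 -3.28930466] 1.9
pitch 2.7947774386598443 yaw -1.430203147327384
```

Call:
{"fn": "step_arm", "kwargs": {"targets": "0 0 3 0;0 0 6 0;0 0 8 0;0 0 9 0;0 0 9 0"}}

```text
t: 23.0
tcp_pos: [0.4627, 0.3088, 0.0494]
tool_rot: [1.0, 0.016, 0.0, -0.0]
force: [-1.2, -0.8, -0.5]
finger_gap: 0.267
gripper_force: 108.4
```

Call:
{"fn": "step_arm", "kwargs": {"targets": "0 0 1 0;0 0 2 0;0 0 2 0"}}

```text
t: 23.3
tcp_pos: [0.4629, 0.309, 0.0477]
tool_rot: [1.0, 0.017, 0.001, -0.0]
force: [-2.0, -0.0, 2.2]
finger_gap: 0.267
gripper_force: 108.9
```

Call:
{"fn": "step_arm", "kwargs": {"targets": "0 0 0 0", "gripper": 0.728, "squeeze": 25}}

```text
t: 23.4
tcp_pos: [0.463, 0.309, 0.0476]
tool_rot: [1.0, 0.016, 0.001, -0.0]
force: [-1.3, 0.1, 0.9]
finger_gap: 0.277
gripper_force: 43.0
```

Call:
{"fn": "step_arm", "kwargs": {"targets": "0 0 0.5 0;0 0 1 0", "gripper": 0.722, "squeeze": 25}}

```text
t: 23.6
tcp_pos: [0.4626, 0.3089, 0.0462]
tool_rot: [1.0, 0.016, 0.0, -0.0]
force: [-0.8, 0.5, -1.8]
finger_gap: 0.282
gripper_force: 14.4
```

Run:
```python
from look import *
s,o=look(['tray_handle','tray_edge','tray_mid'],'l11')
print(s['t'],s['tcp_pos'],s['force'],s['ft_torque'],s['gripper_force'])
```

```text
tray_handle [0.4653 0.3089 0.06  ] 0.0017 [('wrist', 0.92), ('scene', 0.9), ('side', 0.88)] [('wrist', [0.464, 0.31]), ('scene', [0.467, 0.305]), ('side', [0.467, 0.308])]
tray_edge [0.6721 0.3085 0.019 ] 0.0002 [('scene', 0.94), ('side', 0.63)] [('scene', [0.672, 0.309]), ('side', [0.672, 0.308])]
tray_mid [0.5868 0.3098 0.0195] 0.0002 [('scene', 0.73), ('side', 0.96)] [('scene', [0.587, 0.31]), ('side', [0.587, 0.31])]
23.6 [0.4626211  0.30886385 0.04620435] [-0.75025758  0.45842549 -1.79582393] [ 0.07087064 -0.12247854  0.03385601] 14.384943544864655
```

Call:
{"fn": "step_arm", "kwargs": {"targets": "0 0 0.5 0;0 0 1.5 0;0 0 1.5 0", "gripper": 0.72}}

```text
t: 24.5
tcp_pos: [0.4622, 0.3087, 0.0446]
tool_rot: [1.0, 0.016, -0.0, 0.0]
force: [0.3, 0.6, -1.9]
finger_gap: 0.281
gripper_force: 4.8
```

Call:
{"fn": "step_arm", "kwargs": {"targets": "0 0 0 0;0 0 0 0;0 0 0 0", "gripper": 0.7}}

```text
t: 24.8
tcp_pos: [0.4626, 0.3088, 0.0449]
tool_rot: [1.0, 0.016, 0.0, -0.0]
force: [0.3, 0.9, -0.8]
finger_gap: 0.3
gripper_force: 0.0
```

Call:
{"fn": "step_arm", "kwargs": {"targets": "0 0 0 0;0 0 0 0;0 0 0 0;0 0 0 0;0 0 -5 0;0 0 -20 0;0 0 -50 0;0 0 -90 0;0 0 -130 0;0 0 -150 0;0 0 -150 0", "gripper": 0.3}}

```text
t: 25.9
tcp_pos: [0.4646, 0.3097, 0.1987]
tool_rot: [1.0, 0.017, 0.004, -0.002]
force: [-0.3, -0.7, 0.4]
finger_gap: 0.702
gripper_force: 0.0
```

Run:
```python
from look import *
s,o=look(['tray_handle','tray_edge','tray_mid','mat_top','basket','bowl','tumbler'],'l12',True)
print(s['t'],s['tcp_pos'],s['force'],s['gripper_force'])
a=cv2.imread('pics/l12_scene.png');b=cv2.imread('pics/l12_wrist.png')
cv2.imwrite('pics/l12c.png',np.hstack([cv2.resize(a[120:350,110:390],(450,370)),cv2.resize(b,(350,370))]))
```

```text
tray_handle [0.4731 0.3007 0.0546] 0.0014 [('scene', 0.69), ('side', 0.57)] [('scene', [0.474, 0.302]), ('side', [0.472, 0.3])]
tray_edge [0.6718 0.3141 0.0146] 0.0074 [('scene', 0.7), ('side', 0.65)] [('scene', [0.668, 0.305]), ('side', [0.68, 0.316])]
tray_mid [0.5912 0.3134 0.0137] 0.0028 [('wrist', 0.86), ('scene', 0.78), ('side', 0.89)] [('wrist', [0.593, 0.315]), ('scene', [0.591, 0.313]), ('side', [0.59, 0.312])]
mat_top 0
basket [ 0.6375 -0.3209 -0.    ] 0.0028 [('scene', 0.59), ('side', 0.95)] [('scene', [0.64, -0.32]), ('side', [0.636, -0.323])]
bowl [ 0.7718 -0.1522  0.0027] 0.0019 [('scene', 0.97), ('side', 0.74)] [('scene', [0.77, -0.154]), ('side', [0.774, -0.152])]
tumbler [ 0.7044 -0.112  -0.1138] 0.2426 [('scene', 0.75), ('side', 0.63)] [('scene', [0.557, -0.306]), ('side', [0.878, 0.06])]
25.9 [0.46459626 0.30974465 0.19872699] [-0.28105964 -0.67686226  0.39089021] 0.0
```

View pics/l12c.png

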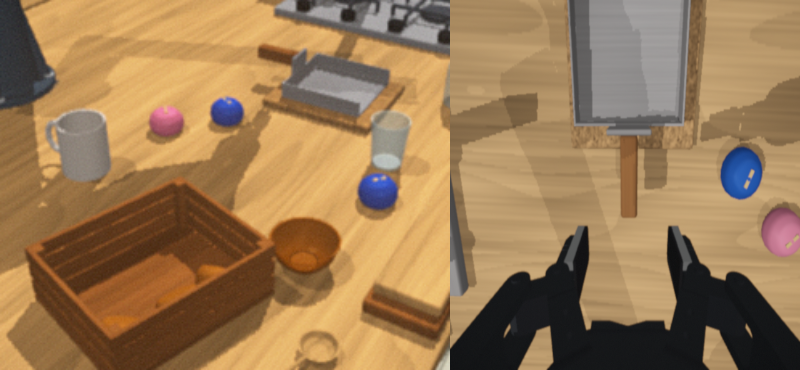

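```bash
python3 -c "
from station import manip
print(manip.sign_off())"
```

```text
the job is handed in; nothing more can be done
None
```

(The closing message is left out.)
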